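Take a hot plate off the drying hotplate with the turner

ROBOT

A 6-joint arm with a two-finger parallel gripper is mounted at the origin on the work surface. World frame = base frame: x ahead of the robot, y to its left, z up, the work surface at z = 0. Lengths are in m, angles in degrees, forces in N, time in s.
With the tool pointing down it reaches from about 0.4 to 0.825 m from the base axis. Payload 7 kg.
Tool frame: the origin (TCP) lies on the centre line of the jaws, within the pads' length; the fingertips stand 14 mm ahead of it and the grasp point (between the pads) lies 5 mm behind it; z points along the fingers, y is the line along which they close (so a half turn about z gives the same grasp; the last joint's range is limited). The gripper opens to 88 mm and grips with 3 to 60 N. Pads are 19 mm wide; open, the fingers measure 130 mm over their backs; the gripper's body (78 mm by 193 mm) begins 47 mm behind the grasp point.
Start: joints at [-48.295, 20.546, 0.682, 0, -70.136, -16.507], TCP at [0.287, -0.611, 0.201] pointing down, gripper open.
Joint ranges: [-176.03, 176.03], [-82.01, 121.73], [-58.28, 71.71], [-173.87, 95.51], [-174.79, -0.11], [-173.66, 173.66]. Speed limits (degrees/s): [136.94, 136.94, 172.46, 180, 180, 180].

INTERFACE

Orientations are given as [roll, pitch, yaw] about the fixed x, y, z axes, in that order (R = Rz(yaw) Ry(pitch) Rx(roll)).
In Python, from plant import r gives the robot as it stands.
- The arm moves only by the tool send_rows, never from a script. Its argument "steps" is a list of rows, each an object with "dp": the shift along the tool's x, y, z in mm, a list of three; "roll": the turn about the tool's z in rad; "jaw": the opening in per cent of the stroke, from 0 (shut) to 100 (fully open). In form: [{"dp": [tx, ty, tz], "roll": roll, "jaw": jaw}, ...]. A call has 1 to 5 rows; each row is the pose to reach, as a shift and turn from the pose commanded when the call began, along the tool's axes at that moment; what a row does not reach only later rows make up. A row lasts 1/8 s, in which the tool goes at most 62.5 mm and 10.7 degrees, less where a joint would pass 70% of its speed; a pose out of reach is approached as far as the arm can. A call with a gripper value outside its range is refused whole. The fingers move at their own pace and stop on an object; "newtons" is the grip in N (left out, the last holds). Time passes only in rows, so rows that repeat a pose let the fingers close. It gives the time, the measured TCP pose, the force, the opening and the grip force at its end, in the units of the state.
- r.get_state(): the state, without advancing time (a new reading comes with each control period).
- r.capture(name): name is "scene" or "top"; returns a dict with "image" (400x640x3 uint8, blue, green, red), "K" (3x3 intrinsics, pixels), "rvec" (rotation vector, rad) and "tvec" (3), from world to camera coordinates, as OpenCV has them. Camera axes: x right, y down, z forward; pixel columns grow to the right and rows downward; lengths in m; the calibration is good to about 2 mm. A picture is of the moment at which its call begins. There is no depth.
- r.close_job(): hands the job in; it is judged then, once.
The state is a dict: "time_s": time; "joints": joint angles; "qd": joint speeds; "joint_torque": joint torques, N m; "tcp_pos": TCP position; "eef_rot": TCP orientation; "contact_force": force on the tool from outside, world axes, zero at the start; "moment": the same for the moment, N m; "gripper_width": finger opening in m; "gripper_force": force on a finger pad.
Only numpy, scipy, OpenCV 4.12 (cv2) and the standard library are available. Lean on these libraries where they do the work, as an engineer would, in place of code of your own. Each camera call takes 0.05 s, during which the arm holds its last target. There are 200 camera calls.

TASK

The washed steel plate has dried on the hotplate and is hot. First flip the hotplate's toggle switch over to off, then slide the turner under the plate, lift it off the hotplate and set it down gently and level on both runners of the wooden trivet, never touching the plate with the gripper or arm. Finally lay the turner back on its rubber mat, blade flat on the mat, and leave everything else on the counter where it is.

Things in the scene. Friction and masses are not known exactly. Their poses are not given: they have to be found in the camera images.
- hotplate: Low drying hotplate fixed to the counter: white case, flat bare-metal top 280 mm (x) by 210 mm (y), 45 mm high. Origin: centre of that part's underside; x points away from the robot to its raised edge (see hotplate_stop), the other three edges are open. A control box (130 mm in x, 60 mm in y, 50 mm high) adjoins its +y side, centred at x = 0, y = +135 mm, with the toggle on top.
- hotplate_top (a point): Centre of the hotplate's flat top, 45 mm above the counter; axes as the hotplate.
- hotplate_stop (a point): Foot of the inner face of the upstand, mid-length, at the height of the hotplate's top, hotplate x = +130 mm; axes as the hotplate. The upstand is a straight metal lip 10 mm thick along the whole far (+x) edge, 30 mm above the top; the plate can be pushed against it.
- toggle (a joint): Toggle lever on the control box, pivot at hotplate x = 0, y = +135 mm, z = 50 mm; turns about the hotplate's y axis. 0 = on, leaning 0.6 rad towards the robot (-x); 1.2 = off, leaning 0.6 rad away (+x). Past upright (0.6) it falls over to that side by its own weight; a push under 2 N moves it. Off counts above 1.0.
- toggle_tip (a point): Centre of the black cross-bar at the lever's end, 42 mm from the pivot; the bar is 38 mm long along the hotplate's y and 12 mm thick. It stands 85 mm above the counter at either end of the swing and 92 mm when upright.
- plate: Round dark steel plate lying flat on the hotplate, 140 mm across the rim, 10 mm high, about 0.2 kg. Origin: centre of its underside; z up. The flat underside is 108 mm across; outside that it flares up to the rim's lower edge, 7 mm higher, so a blade edge rides under it. Pushed, it slides until it meets the upstand (its centre then 70 mm from it).
- turner: Cranked steel turner, 0.15 kg. Origin: centre of the blade's underside; x to the tip, z up. Blade 110 (x) x 60 (y) x 2 mm. A thin neck rises from its rear (x = -52) back to a level black handle, x = -65 to -170 mm, 20 wide, 26 tall, centre line 58 mm above the blade's underside. It stands steady on its blade. Carry the plate with its centre near turner x = +25 mm to clear the neck.
- turner_grip (a point): Where to grip the turner's handle: on its centre line, turner x = -92 mm, 58 mm above the blade's underside; axes as the turner.
- turner_tip (a point): Middle of the blade's front edge, at its underside, turner x = +55 mm.
- trivet: Wooden trivet fixed to the counter: base 150 (x) x 104 (y) x 5 mm with two runners along x, each 12 mm wide, centred at y = +46 and -46 mm (80 mm free between), tops 26 mm above the counter. The channel is open at both ends: the blade fits in it while the plate rests on the runners. Origin: centre of the underside; x points away from the robot, z up.
- trivet_top (a point): Centre of the trivet at the height of the runners' tops, 26 mm above the counter; axes as the trivet.
- mat: Dark rubber mat fixed to the counter, 200 mm (x) by 130 mm (y), 3 mm thick, on which the turner lies at the start with its blade towards +x. Origin: centre of its underside. The mat and the trivet stand either side of the hotplate; which is left and which is right varies.
- detergent: Bystander: green detergent bottle, 60 mm across, 170 mm tall. Origin: centre of its underside.
- cup: Bystander: white mug, 76 mm across, 85 mm tall. Origin: centre of its underside.
- sponge: Bystander: yellow scouring block 90 x 60 x 28 mm. Origin: centre of its underside.
- brush: Bystander: flat cleaning brush with a wooden handle, lying on the counter. Origin: its underside.
Mind the look-alikes: they are no part of the job. What is meant by the plate is not green or turquoise, and is the smaller of those in its own colour.

How it is judged (in metres and radians):
On the way, in this order (a step that is already met when the one before it is completed fails the run):
1. the toggle is flipped to off (value of joint toggle above 1 rad), for 0.2 s.
2. the plate is lifted clear of the hotplate, lying on the turner (z of plate in the frame of hotplate_top above 0.015 m and contact force between plate and turner above 0.5 N and contact force between plate and hotplate below 0.05 N), for 0.3 s.
3. the plate rests level on both runners of the trivet, the turner no longer touching it (x of plate in the frame of trivet_top between -0.06 and 0.06 m and y of plate in the frame of trivet_top between -0.025 and 0.025 m and z of plate in the frame of trivet_top between -0.004 and 0.004 m and angle between plate's own z axis and vertical below 0.07 rad and contact force between plate and turner below 0.05 N and contact force between plate and trivet above 0.5 N), for 0.2 s.
At the end, for the whole second after the job is handed in: Toggle off (>1.0). Plate at rest on the runners, within 60 mm along and 25 mm across of the trivet centre, height within 4 mm, tilt <0.07, turner not touching it. Turner at rest flat on the mat (tilt <0.1, height <8 mm), blade centre within 70 mm along and 50 mm across of the mat centre (all of step 3 and value of joint toggle above 1 rad and linear speed of each of plate, turner below 0.02 m/s and x of turner in the frame of mat between -0.07 and 0.07 m and y of turner in the frame of mat between -0.05 and 0.05 m and z of turner in the frame of mat below 0.008 m and angle between turner's own z axis and vertical below 0.1 rad and contact force between turner and mat above 0.3 N).
It fails at once if the gripper or arm touches the hot plate (contact force between plate and the fingers above 0.3 N or contact force between plate and the arm above 0.3 N).
It fails at once if the plate falls to the counter (height (world z) of plate below 0.015 m).
It fails at once if the plate is dropped or slammed on the trivet (over 30 N) (contact force between plate and trivet above 30 N).
It fails at once if a bystander is pushed more than 30 mm away or knocked over (distance of any of detergent, cup, sponge, brush from where it was at the start of the episode above 0.03 m or angle between any of detergent, cup, sponge's own z axis and vertical above 0.5 rad).
It also fails if it takes over 72 s, if anything falls off the work surface, if the arm or the gripper's body presses on something with over 40 N, if the wrist force passes 120 N, or if a joint passes its speed limit or range.

## Working session

There is one attempt and no reset: what is moved stays moved. The work goes in short steps, Python scripts to look and compute and a tool call to move; the robot and the scene stay as the last step left them, time stands still between calls to the robot, and variables do not carry over. Pictures are saved under pics/ and viewed, at most 10 in all, crops included, and the job is handed in when it is done.

Besides the shell and the picture viewer there is one more tool, called after "Call:" as name(argument=value, ...) on one line, values as JSON. send_rows: Moves the arm, as the interface text tells. Its arguments: {"type":"object","properties":{"steps":{"type":"array","items":{"type":"object","properties":{"dp":{"type":"array","items":{"type":"number"}},"roll":{"type":"number"},"jaw":{"type":"number"}}}},"newtons":{"type":"number"}},"required":["steps"]}

```bash
ls; mkdir -p pics
cat > h.py <<'E'
import numpy as np, cv2
from plant import r
def cap(n):
    c=r.capture(n); return c
def ray(c,uv,z):
    R,_=cv2.Rodrigues(np.array(c['rvec'],float)); t=np.array(c['tvec'],float).ravel()
    o=-R.T@t; d=R.T@np.linalg.inv(np.array(c['K']))@np.array([uv[0],uv[1],1.])
    return o+d*(z-o[2])/d[2]
def proj(c,p):
    return cv2.projectPoints(np.array(p,float).reshape(-1,1,3),np.array(c['rvec'],float),np.array(c['tvec'],float),np.array(c['K'],float),None)[0].reshape(-1,2)
E
python3 - <<'E'
from h import *
import pickle
for n in("scene","top"):
    c=cap(n); cv2.imwrite(f'pics/{n}0.png',c['image']); pickle.dump(c,open(n+'0.pkl','wb'))
    R,_=cv2.Rodrigues(np.array(c['rvec'],float)); print(n,-R.T@np.array(c['tvec']).ravel(),R[2])
print(r.get_state())
E
```

```text
pics
scene [1.30042206 0.05046523 0.61941212] [-0.8402291  -0.05757943 -0.53916571]
top [ 0.4326429  -0.03567759  1.44671807] [ 0.04501983  0.00730919 -0.99895935]
{'time_s': 0.1, 'joints': array([-4.82943799e+01,  2.05866352e+01,  6.40170099e-01, -1.77418102e-02,
       -7.01375766e+01, -1.65075205e+01]), 'qd': array([-0.03736975, -0.05955989,  0.11430109, -0.02693839,  0.1190547 ,
       -0.0634579 ]), 'joint_torque': array([-3.85595748e-03, -5.84161484e+01,  2.93750399e+01,  7.01546386e+00,
        1.02156086e-02, -6.72681563e-05]), 'tcp_pos': array([ 0.28715642, -0.61034661,  0.20063297]), 'eef_rot': array([ 1.79914683e+02, -7.88985350e-03, -1.54807935e+02]), 'contact_force': array([ 0.00560514, -0.19532045, -0.58416274]), 'moment': array([0.01067896, 0.01268596, 0.0095412 ]), 'gripper_force': 0.0, 'gripper_width': 0.08794107809628078}
```

View pics/scene0.png

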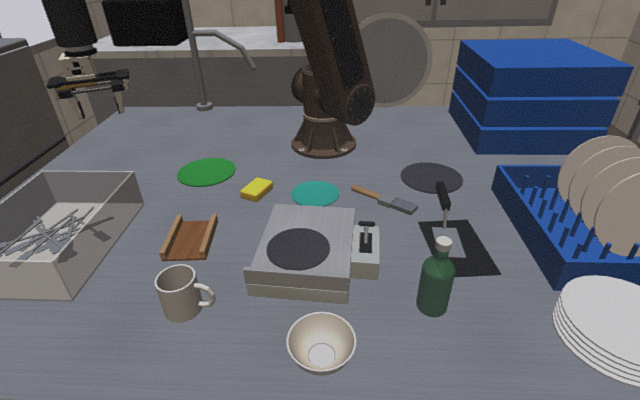

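View pics/top0.png

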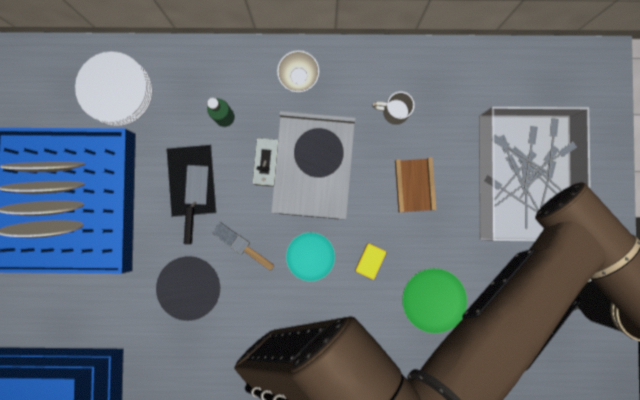

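The top view has +x up and +y left. The mat with the turner is at about (190,185), the toggle at (265,160), the target plate at (318,153) and the trivet at (416,185). The dark look-alike at (188,288) is larger. In the scene view, the toggle leans towards the robot. Next I'll measure with masks.

```bash
cat > m.py <<'E'
from h import *
import pickle
c=pickle.load(open('top0.pkl','rb')); im=c['image']; hsv=cv2.cvtColor(im,cv2.COLOR_BGR2HSV); V=hsv[...,2];S=hsv[...,1]
def big(mask,roi):
    x0,y0,x1,y1=roi; m=np.zeros_like(V); m[y0:y1,x0:x1]=(mask[y0:y1,x0:x1]*255).astype(np.uint8)
    cs,_=cv2.findContours(m,cv2.RETR_EXTERNAL,cv2.CHAIN_APPROX_NONE); return max(cs,key=cv2.contourArea)
def rect(n,ct,z):
    # metric rectangle on plane z
    P=np.array([ray(c,p[0],z)[:2] for p in ct],np.float32)
    (a,b),(w,h),ang=cv2.minAreaRect(P); print(n,'c',np.round([a,b],4),'wh',np.round([w,h],4),'ang',round(ang,2)); return P
def circ(n,ct,z):
    P=np.array([ray(c,p[0],z)[:2] for p in ct],np.float32); (a,b),(w,h),ang=cv2.fitEllipse(P); print(n,np.round([a,b,w,h],4))
circ('plate',big(V<90,(290,122,346,182)),.055)
circ('bigdark',big(V<90,(150,250,225,325)),.01)
rect('trivet',big((S>90)&(hsv[...,0]<25),(385,145,450,225)),.026)
rect('mat',big(V<50,(155,140,225,220)),.003)
rect('blade',big(V>75,(182,162,210,206)),.005)
rect('handle',big(V<50,(178,205,200,250)),.071)
for a in((280,108,360,225),): print(im[108:225:8,315].tolist(), im[160,262:285].tolist(), im[165,340:362].tolist())
crop=np.hstack([cv2.resize(im[100:230,240:370],None,fx=4,fy=4,interpolation=cv2.INTER_CUBIC)]); cv2.imwrite('pics/crop1.png',crop)
s=pickle.load(open('scene0.pkl','rb'))['image']
crop=np.vstack([cv2.resize(s[195:300,240:400],None,fx=4,fy=4,interpolation=cv2.INTER_CUBIC)]); cv2.imwrite('pics/crop2.png',crop)
crop=cv2.resize(im[135:255,140:260],None,fx=4,fy=4,interpolation=cv2.INTER_CUBIC); cv2.imwrite('pics/crop3.png',crop)
E
python3 m.py
```

```text
plate [ 0.6409 -0.0355  0.1328  0.1331]
bigdark [0.2555 0.3354 0.1776 0.1792]
trivet c [ 0.5546 -0.3112] wh [0.1464 0.1036] ang 4.03
mat c [0.5574 0.3331] wh [0.2095 0.1247] ang 5.42
blade c [0.551  0.3179] wh [0.0628 0.1168] ang 87.48
handle c [0.4395 0.3207] wh [0.1021 0.058 ] ang 0.98
[[135, 127, 120], [163, 158, 156], [166, 162, 158], [67, 61, 59], [66, 58, 58], [66, 59, 59], [66, 59, 59], [65, 58, 57], [65, 58, 57], [169, 165, 161], [171, 166, 163], [171, 166, 163], [169, 165, 162], [168, 164, 160], [136, 128, 121]] [[45, 45, 47], [50, 51, 53], [66, 68, 72], [74, 78, 80], [58, 59, 62], [45, 45, 47], [48, 46, 47], [73, 73, 73], [129, 130, 124], [172, 174, 165], [184, 186, 177], [184, 186, 177], [182, 185, 176], [168, 173, 165], [147, 147, 144], [161, 157, 154], [168, 164, 161], [168, 164, 161], [168, 164, 160], [168, 165, 161], [169, 164, 161], [168, 164, 160], [171, 167, 163]] [[135, 131, 127], [158, 154, 151], [167, 162, 158], [168, 164, 160], [169, 165, 161], [168, 164, 161], [167, 162, 159], [166, 162, 159], [166, 162, 158], [164, 160, 156], [158, 152, 147], [145, 138, 132], [140, 132, 125], [139, 131, 125], [139, 130, 124], [138, 130, 124], [138, 130, 124], [138, 130, 124], [141, 133, 126], [139, 130, 125], [139, 130, 125], [139, 131, 124]]
```

View pics/crop1.png

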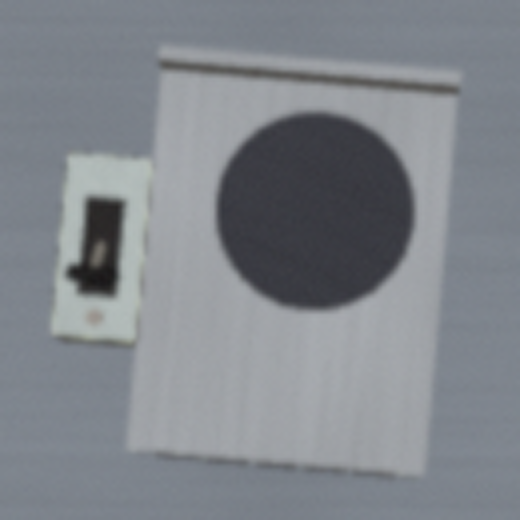

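View pics/crop3.png

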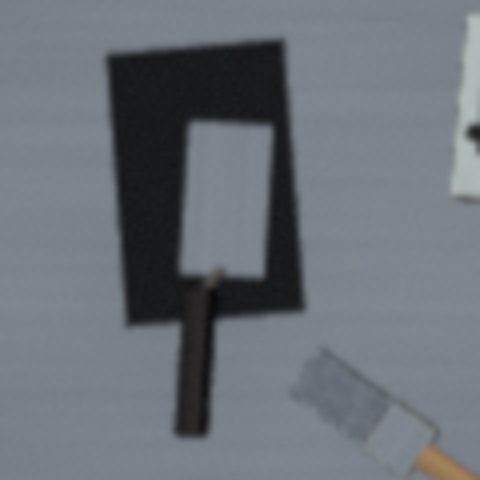

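The crops show the hotplate corners at crop1 (127,450), (424,475), (160,70) and (459,94). The bar of the toggle is at about (92,274). In crop3 the blade corners are (188,121), (274,125), (264,277) and (179,275), and the handle end is at (192,435).

```bash
cat > m2.py <<'E'
from h import *
import pickle
c=pickle.load(open('top0.pkl','rb'))
f=lambda u,v,ox,oy,z: ray(c,((u+.5)/4-.5+ox,(v+.5)/4-.5+oy),z)[:2]
A=lambda u,v,z:f(u,v,240,100,z); B=lambda u,v,z:f(u,v,140,135,z)
nl,nr,fl,fr=A(127,450,.045),A(424,475,.045),A(160,70,.045),A(459,94,.045)
print('hp',nl,nr,fl,fr,'w',np.linalg.norm(nl-nr),np.linalg.norm(fl-fr),'L(270)',np.linalg.norm(fl-nl),np.linalg.norm(fr-nr))
ax=(fl+fr-nl-nr)/2; yaw=np.degrees(np.arctan2(ax[1],ax[0])); ay=(nl+fl-nr-fr)/2; print('yaw',yaw,np.degrees(np.arctan2(-ay[0],ay[1])))
y=np.radians(yaw); R=np.array([[np.cos(y),-np.sin(y)],[np.sin(y),np.cos(y)]])
o=np.mean([nl,nr,fl,fr],0)+R@[.005,0]; print('centre',o)
T=lambda p:R.T@(np.array(p)-o)
print('plate in hp',T([.6409,-.0355]),'toggle pred',o+R@[-.0237,.135],'seen',A(92,274,.085),'off',o+R@[.0237,.135])
print('box',[T(A(*p,.05)) for p in((68,155),(152,158),(52,340),(135,345))])
b=[B(188,121,.005),B(274,125,.005),B(264,277,.005),B(179,275,.005)]
d=(b[0]+b[1]-b[2]-b[3])/2; print('blade',np.mean(b,0),'len',np.linalg.norm(d),'yaw',np.degrees(np.arctan2(d[1],d[0])))
h1,h0=B(199,290,.074),B(192,437,.074); d2=h1-h0;print('handle',h1,h0,np.linalg.norm(d2),np.degrees(np.arctan2(d2[1],d2[0])))
m=[B(108,55,.003),B(284,40,.003),B(303,310,.003),B(128,325,.003)]; dm=(m[0]+m[1]-m[2]-m[3])/2
print('mat',np.mean(m,0),np.degrees(np.arctan2(dm[1],dm[0])),np.linalg.norm(dm))
E
python3 m2.py
```

```text
hp [0.47282222 0.09513383] [ 0.45667782 -0.11309142] [0.74175805 0.07464059] [ 0.72576094 -0.1367323 ] w 0.20885017414043933 0.21197736844528664 L(270) 0.2697155094341977 0.2701196352906313
yaw -4.689518685253924 -4.3803420414466085
centre [ 0.60423802 -0.02042111]
plate in hp [ 0.03777204 -0.01203107] toggle pred [0.59165445 0.11606458] seen [0.59192596 0.11663365] off [0.63889577 0.11218934]
box [array([0.06251321, 0.16448716]), array([0.06555567, 0.10539218]), array([-0.06840983,  0.16343779]), array([-0.06679243,  0.10515552])]
blade [0.55263312 0.31751615] len 0.11118605993925522 yaw -2.5527745936043225
handle [0.48427285 0.31829678] [0.3834063  0.32128525] 0.10091081592750778 -1.6970640422903656
mat [0.56527464 0.33314502] 5.145478163235462 0.1970865326983904
```

Call:
send_rows(steps=[{"dp": [-40, 40, 0], "roll": 0.1, "jaw": 0}, {"dp": [-80, 80, 0], "roll": 0.2, "jaw": 0}, {"dp": [-120, 120, 0], "roll": 0.3, "jaw": 0}, {"dp": [-160, 160, 0], "roll": 0.4, "jaw": 0}, {"dp": [-200, 200, 0], "roll": 0.48, "jaw": 0}], newtons=10)

```text
time_s: 0.72
tcp_pos: [0.3834, -0.3428, 0.2012]
eef_rot: [180.0, -0.0, 177.5]
contact_force: [0.4, -0.1, -0.7]
gripper_width: 0.0431
gripper_force: 0.0
```

```bash
cat > g.py <<'E'
# usage: g.py x y z yaw  -> dp (mm) and roll (rad) from the measured pose
import sys
from h import *
from scipy.spatial.transform import Rotation as Ro
t=[float(a) for a in sys.argv[1:]]
s=r.get_state(); Rm=Ro.from_euler('xyz',s['eef_rot'],degrees=True).as_matrix()
print('t',s['time_s'],'tcp',np.round(s['tcp_pos'],4),np.round(s['eef_rot'],2),'F',np.round(s['contact_force'],1),'M',np.round(s['moment'],2),'w',round(s['gripper_width'],4),round(s['gripper_force'],1),'q',np.round(s['joints'],0))
if t:
    d=Rm.T@(np.array(t[:3])-s['tcp_pos'])*1000; a=(s['eef_rot'][2]-t[3]+180)%360-180
    print('dp',np.round(d,1),'roll',round(np.radians(a),3),'dist',round(np.linalg.norm(d)))
E
python3 g.py .545 .115 .15 177.5
```

```text
t 0.725 tcp [ 0.3834 -0.3428  0.2012] [ 1.7999e+02 -1.0000e-02  1.7752e+02] F [ 0.4 -0.1 -0.7] M [ 0.   -0.15  0.03] w 0.0431 0.0 q [-20.   5. -19.  -0. -65. -73.]
dp [-141.7  464.4   51.3] roll 0.0 dist 488
```

Call:
send_rows(steps=[{"dp": [-18, 57, 0], "roll": 0, "jaw": 0}, {"dp": [-36, 114, 0], "roll": 0, "jaw": 0}, {"dp": [-54, 171, 0], "roll": 0, "jaw": 0}, {"dp": [-72, 228, 0], "roll": 0, "jaw": 0}, {"dp": [-90, 285, 0], "roll": 0, "jaw": 0}])

```text
time_s: 1.35
tcp_pos: [0.4847, -0.0615, 0.2015]
eef_rot: [180.0, 0.0, 177.7]
contact_force: [1.3, -0.5, -0.5]
gripper_width: 0.0007
gripper_force: 0.0
```

Call:
send_rows(steps=[{"dp": [-18, 57, 0], "roll": 0, "jaw": 0}, {"dp": [-36, 114, 20], "roll": 0, "jaw": 0}, {"dp": [-52, 179, 50], "roll": 0, "jaw": 0}, {"dp": [-52, 179, 100], "roll": 0, "jaw": 0}, {"dp": [-52, 179, 110], "roll": 0, "jaw": 0}])

```text
time_s: 1.98
tcp_pos: [0.5411, 0.1129, 0.0878]
eef_rot: [-179.8, -0.4, 177.8]
contact_force: [-0.1, -1.4, 0.4]
gripper_width: 0.0006
gripper_force: 0.0
```

```bash
python3 g.py .625 .1145 .09 177.5
```

```text
t 1.975 tcp [0.5411 0.1129 0.0878] [-179.8    -0.36  177.76] F [-0.1 -1.4  0.4] M [-0.07 -0.01  0.06] w 0.0006 0.0 q [  32.   15.  -23.   -0.  -52. -124.]
dp [-83.7   4.8  -2.7] roll 0.005 dist 84
```

Call:
send_rows(steps=[{"dp": [-20, 2, -2], "roll": 0, "jaw": 0}, {"dp": [-40, 4, -2], "roll": 0, "jaw": 0}, {"dp": [-60, 4, -4], "roll": 0, "jaw": 0}, {"dp": [-80, 4, -4], "roll": 0, "jaw": 0}, {"dp": [-90, 4, -4], "roll": 0, "jaw": 0}])

```text
time_s: 2.6
tcp_pos: [0.635, 0.1127, 0.0968]
eef_rot: [180.0, 0.1, 177.6]
contact_force: [0.0, -0.8, 0.1]
gripper_width: 0.0003
gripper_force: 0.0
```

Call:
send_rows(steps=[{"dp": [0, 0, -40], "roll": 0, "jaw": 30}, {"dp": [20, 20, -80], "roll": 0, "jaw": 60}, {"dp": [40, 60, -90], "roll": 0, "jaw": 100}, {"dp": [60, 100, -90], "roll": 0, "jaw": 100}, {"dp": [90, 150, -90], "roll": 0, "jaw": 100}])

```text
time_s: 3.22
tcp_pos: [0.5495, 0.2674, 0.1868]
eef_rot: [180.0, 0.1, 177.6]
contact_force: [0.9, 0.6, -0.1]
gripper_width: 0.0449
gripper_force: 0.0
```

```bash
python3 g.py .460 .3205 .066 178
python3 - <<'E'
from h import *
c=cap('scene'); cv2.imwrite('pics/a.png',cv2.resize(c['image'][180:300,320:500],None,fx=4,fy=4,interpolation=cv2.INTER_CUBIC))
E
```

```text
t 3.225 tcp [0.5495 0.2674 0.1868] [1.7995e+02 6.0000e-02 1.7759e+02] F [ 0.9  0.6 -0.1] M [ 0.03 -0.11 -0.01] w 0.0449 0.0 q [  44.   15.   -9.    0.  -66. -137.]
dp [ 91.7  49.2 120.7] roll -0.007 dist 159
```

View pics/a.png

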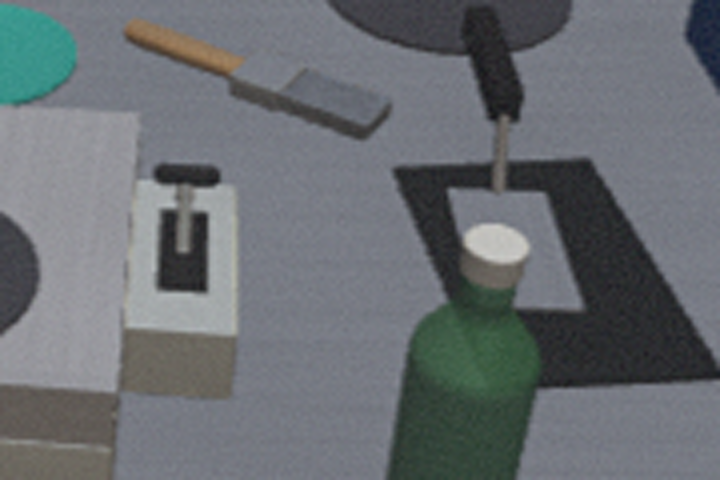

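```bash
python3 - <<'E'
from h import *
import pickle
c=pickle.load(open('scene0.pkl','rb'))
print((proj(c,[[.592,.1163,.085],[.639,.1122,.085],[.6148,.1142,.05]])-[320,180])*4)
E
python3 g.py .55 .114 .12 177.5
```

```text
[[186.00343619 175.91095077]
 [183.37969141 228.80902286]
 [181.63948521 250.32042207]]
t 3.275 tcp [0.5468 0.2726 0.1867] [1.7986e+02 4.0000e-02 1.7776e+02] F [-1.2  1.8 -0.9] M [0.34 0.25 0.02] w 0.0487 0.0 q [  45.   15.   -9.   -0.  -66. -137.]
dp [  -9.3 -158.5   66.3] roll 0.005 dist 172
```

The toggle is still on: the bar at (187,175) matches the projected "on" position, so the fingertip passed over it. I'll repeat the push lower.

Call:
send_rows(steps=[{"dp": [5, -55, 0], "roll": 0, "jaw": 0}, {"dp": [5, -110, 0], "roll": 0, "jaw": 0}, {"dp": [5, -158, 30], "roll": 0, "jaw": 0}, {"dp": [5, -158, 80], "roll": 0, "jaw": 0}, {"dp": [5, -158, 108], "roll": 0, "jaw": 0}])

```text
time_s: 3.9
tcp_pos: [0.5375, 0.1077, 0.0765]
eef_rot: [-180.0, -0.1, 177.6]
contact_force: [0.6, -0.7, 0.4]
gripper_width: 0.0098
gripper_force: 0.0
```

```bash
python3 g.py .63 .114 .078 177.5
```

```text
t 3.9 tcp [0.5375 0.1077 0.0765] [-1.7998e+02 -5.0000e-02  1.7758e+02] F [ 0.6 -0.7  0.4] M [ 0.03 -0.05 -0.11] w 0.0098 0.0 q [  32.   15.  -25.   -0.  -50. -124.]
dp [-92.2  10.2  -1.6] roll 0.001 dist 93
```

Call:
send_rows(steps=[{"dp": [0, 6, 0], "roll": 0, "jaw": 0}, {"dp": [-25, 6, 0], "roll": 0, "jaw": 0}, {"dp": [-50, 6, 0], "roll": 0, "jaw": 0}, {"dp": [-75, 6, 0], "roll": 0, "jaw": 0}, {"dp": [-90, 6, -2], "roll": 0, "jaw": 0}])

```text
time_s: 4.53
tcp_pos: [0.6305, 0.1123, 0.0814]
eef_rot: [180.0, 0.1, 177.7]
contact_force: [-0.6, -0.4, 0.6]
gripper_width: 0.0006
gripper_force: 0.0
```

Call:
send_rows(steps=[{"dp": [5, 0, 0], "roll": 0, "jaw": 0}, {"dp": [10, 0, -40], "roll": 0, "jaw": 0}, {"dp": [30, 20, -90], "roll": 0, "jaw": 60}, {"dp": [50, 70, -110], "roll": 0, "jaw": 60}, {"dp": [90, 120, -110], "roll": 0, "jaw": 60}])

```text
time_s: 5.15
tcp_pos: [0.5444, 0.2357, 0.1924]
eef_rot: [179.8, 0.2, 177.6]
contact_force: [0.0, 0.7, -1.3]
gripper_width: 0.0248
gripper_force: 0.0
```

```bash
python3 - <<'E'
from h import *
import pickle
c=cap('scene'); im=c['image']; hsv=cv2.cvtColor(im,cv2.COLOR_BGR2HSV)
for p in proj(c,[[.592,.1163,.085],[.639,.1122,.085]]):
    u,v=p.round().astype(int); print(im[v-1:v+2,u-3:u+4].mean((0,1)))
c0=pickle.load(open('scene0.pkl','rb'))['image']
d=cv2.absdiff(im,c0).max(2)[180:300,320:400]>40; ys,xs=np.nonzero(d); print(len(xs),xs.min(),xs.max(),ys.min(),ys.max())
E
python3 g.py .460 .3205 .066 178
```

```text
[44.85714286 43.0952381  43.19047619]
[81.95238095 83.04761905 84.52380952]
t 5.2 tcp [0.5399 0.2402 0.1914] [1.7978e+02 7.0000e-02 1.7780e+02] F [-4.4  0.9 -2.5] M [ 0.22  0.69 -0.04] w 0.0288 0.0 q [  43.   13.  -11.   -0.  -66. -135.]
dp [ 83.1  76.7 125.6] roll -0.003 dist 169Traceback (most recent call last):
  File "<stdin>", line 7, in <module>
    return umr_minimum(a, axis, None, out, keepdims, initial, where)
ValueError: zero-size array to reduction operation minimum which has no identity
```

Call:
send_rows(steps=[{"dp": [0, -55, 0], "roll": 0, "jaw": 0}, {"dp": [0, -110, 0], "roll": 0, "jaw": 0}, {"dp": [0, -128, 40], "roll": 0, "jaw": 0}, {"dp": [0, -128, 90], "roll": 0, "jaw": 0}, {"dp": [0, -128, 114], "roll": 0, "jaw": 0}])

```text
time_s: 5.82
tcp_pos: [0.537, 0.1052, 0.0738]
eef_rot: [-180.0, -0.1, 177.6]
contact_force: [0.3, 0.7, -0.7]
gripper_width: 0.0005
gripper_force: 0.0
```

Call:
send_rows(steps=[{"dp": [0, 0, 0], "roll": 0, "jaw": 0}, {"dp": [-20, 0, 0], "roll": 0, "jaw": 0}, {"dp": [-40, 0, 0], "roll": 0, "jaw": 0}, {"dp": [-60, 0, 0], "roll": 0, "jaw": 0}, {"dp": [-60, 0, 0], "roll": 0, "jaw": 0}])

```text
time_s: 6.45
tcp_pos: [0.6007, 0.1043, 0.0772]
eef_rot: [179.9, 0.1, 177.7]
contact_force: [-0.1, 0.4, 0.4]
gripper_width: 0.0003
gripper_force: 0.0
```

```bash
python3 - <<'E'
from h import *
c=cap('scene'); cv2.imwrite('pics/b.png',cv2.resize(c['image'][130:300,300:460],None,fx=3.5,fy=3.5,interpolation=cv2.INTER_CUBIC))
E
python3 g.py .64 .114 .078 177.5
```

```text
t 6.5 tcp [0.5997 0.1042 0.0769] [1.7996e+02 8.0000e-02 1.7769e+02] F [-0.2 -0.5 -0.1] M [-0.    0.05 -0.03] w 0.0005 0.0 q [  28.   20.  -17.    0.  -52. -121.]
dp [-39.9  11.5  -1. ] roll 0.003 dist 41
```

View pics/b.png

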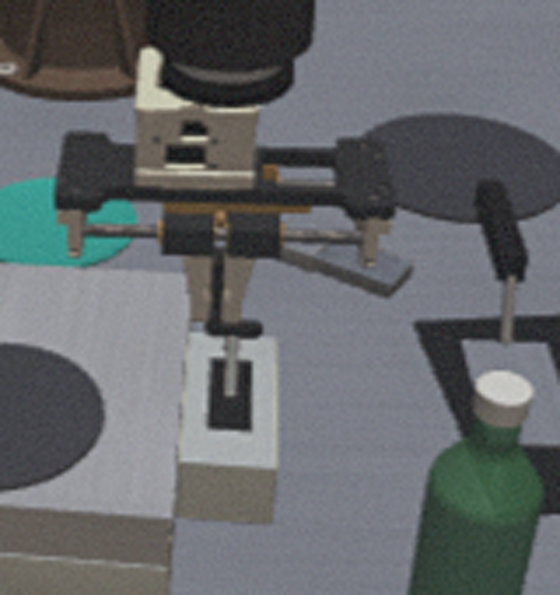

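Run:
```python
from h import *
c=cap('scene'); s=r.get_state(); p=s['tcp_pos']; print(s['tcp_pos'],s['joints'])
print((proj(c,[p,p-[0,0,.014],p+[0,0,.05],[.592,.1163,.085],[.61,.1145,.092]])-[300,130])*3.5)
t=cap('top'); print(proj(t,[p,p+[0,0,.05]]));cv2.imwrite('pics/t.png',cv2.resize(t['image'][100:260,200:370],None,fx=3.5,fy=3.5,interpolation=cv2.INTER_CUBIC))
```

```text
[0.59916643 0.10407942 0.0766351 ] [ 2.82365915e+01  2.03738008e+01 -1.72442694e+01 -3.66174109e-03
 -5.23171169e+01 -1.20535285e+02]
[[213.60416054 345.87627022]
 [212.74324379 363.05783365]
 [216.80341762 282.0277751 ]
 [232.75300667 328.92208192]
 [232.05371166 337.30249304]]
[[267.54707395 165.889033  ]
 [265.651238   163.59749852]]
```

View pics/t.png

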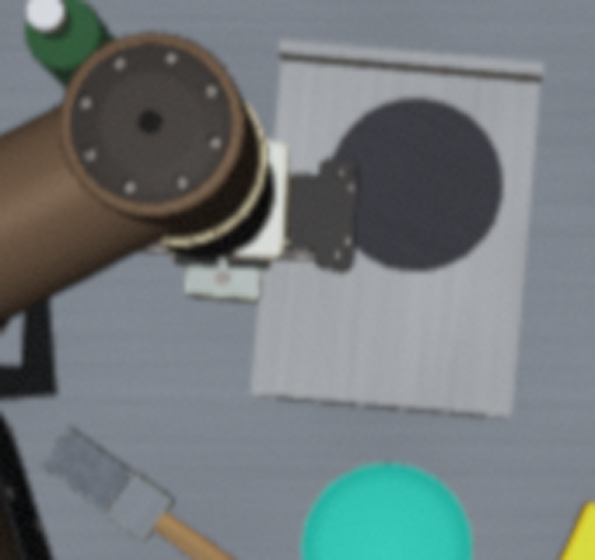

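The scene crop shows the fingertips ending at about (220,320), behind the bar, while the reported tip projects to (213,363). The top crop shows the right-hand bracket end at (355,215). I'll check the reported pose against the images.

Run:
```python
from h import *
c=cap('top'); 
for z in(.12,.15,.18): print(z,[ray(c,(200+u/3.5,100+v/3.5),z).round(4) for u,v in((355,215),(338,165),(338,268))])
s=cap('scene')
for z in (.063,.08,.1,.12): print(z,ray(s,(300+220/3.5,130+322/3.5),z).round(4))
# bracket corners in scene: outer left/right of the gripper (60,170),(395,170)
for x in (.58,.6): 
  print(x, ((proj(s,[[x,.104-.0965,.13],[x,.104+.0965,.13],[x,.104-.0965,.16],[x,.104+.0965,.16],[x,.104,.09],[x,.104,.13]])-[300,130])*3.5).round(0).tolist())
```

```text
0.12 [array([0.6064, 0.0094, 0.12  ]), array([0.6446, 0.0227, 0.12  ]), array([0.5658, 0.022 , 0.12  ])]
0.15 [array([0.6024, 0.0084, 0.15  ]), array([0.6398, 0.0214, 0.15  ]), array([0.5628, 0.0207, 0.15  ])]
0.18 [array([0.5985, 0.0074, 0.18  ]), array([0.635, 0.02 , 0.18 ]), array([0.5598, 0.0194, 0.18  ])]
0.063 [0.5553 0.1109 0.063 ]
0.08 [0.5781 0.1091 0.08  ]
0.1 [0.6049 0.1069 0.1   ]
0.12 [0.6316 0.1047 0.12  ]
0.58 [[63.0, 259.0], [370.0, 262.0], [62.0, 219.0], [375.0, 221.0], [213.0, 311.0], [215.0, 260.0]]
0.6 [[61.0, 277.0], [375.0, 280.0], [60.0, 236.0], [380.0, 239.0], [214.0, 330.0], [217.0, 278.0]]
```

Run:
```python
from h import *
import pickle
s=pickle.load(open('scene0.pkl','rb'))
p=np.array([.2872,-.6103,.2006]); yaw=np.radians(-154.8); ty=np.array([np.sin(yaw),-np.cos(yaw),0])
print(proj(s,[p-[0,0,.014]+k*ty*.05 for k in(-1,1)]), proj(s,[p+[0,0,.01]+k*ty*.05 for k in(-1,1)]))
cv2.imwrite('pics/s.png',cv2.resize(s['image'][20:140,20:160],None,fx=4,fy=4,interpolation=cv2.INTER_CUBIC))
```

```text
[[ 87.78873631 131.02622615]
 [125.75551184 125.06540205]] [[ 84.89980463 123.05534283]
 [123.3817324  117.24250689]]
```

View pics/s.png

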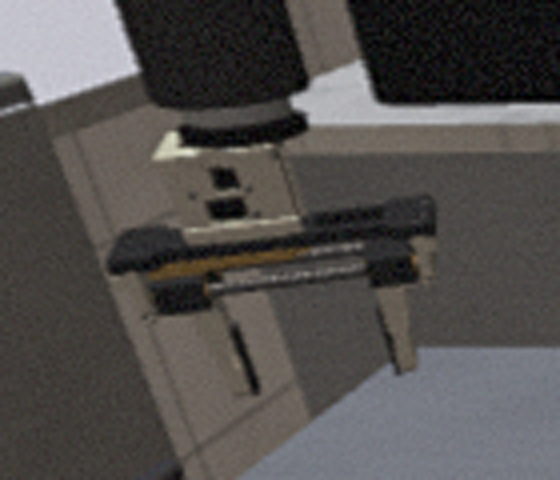

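Picture s.png shows the fingertips at full-image (83,118) and (121,113), against predicted (88,131) and (126,125). The true tip is therefore about 36 mm higher than the reported pose implies; xy agrees. That explains the misses over the toggle. I'll correct z by about -36 mm.

Call:
send_rows(steps=[{"dp": [30, 10, 0], "roll": 0, "jaw": 0}, {"dp": [60, 10, 0], "roll": 0, "jaw": 0}, {"dp": [60, 10, 15], "roll": 0, "jaw": 0}, {"dp": [60, 10, 28], "roll": 0, "jaw": 0}, {"dp": [60, 10, 28], "roll": 0, "jaw": 0}])

```text
time_s: 7.32
tcp_pos: [0.5394, 0.1158, 0.0461]
eef_rot: [-179.9, -0.1, 177.7]
contact_force: [0.0, -0.8, 0.5]
gripper_width: 0.0004
gripper_force: 0.0
```

Call:
send_rows(steps=[{"dp": [-20, 0, 0], "roll": 0, "jaw": 0}, {"dp": [-40, 0, 0], "roll": 0, "jaw": 0}, {"dp": [-60, 0, 0], "roll": 0, "jaw": 0}, {"dp": [-80, 0, 0], "roll": 0, "jaw": 0}, {"dp": [-88, 0, 0], "roll": 0, "jaw": 0}])

```text
time_s: 7.95
tcp_pos: [0.6186, 0.1116, 0.0455]
eef_rot: [-179.8, -1.0, 177.5]
contact_force: [-49.0, 16.1, 33.2]
gripper_width: 0.0006
gripper_force: 28.8
```

Call:
send_rows(steps=[{"dp": [0, 0, 0], "roll": 0, "jaw": 0}, {"dp": [10, 0, -30], "roll": 0, "jaw": 0}, {"dp": [30, 20, -80], "roll": 0, "jaw": 0}, {"dp": [50, 70, -110], "roll": 0, "jaw": 60}, {"dp": [90, 120, -110], "roll": 0, "jaw": 60}])

```text
time_s: 8.57
tcp_pos: [0.5456, 0.237, 0.1605]
eef_rot: [179.8, 0.3, 177.6]
contact_force: [0.2, 0.9, -1.2]
gripper_width: 0.0152
gripper_force: 0.0
```

```bash
python3 - <<'E'
from h import *
c=cap('scene'); im=c['image']
for p in proj(c,[[.592,.1163,.085],[.639,.1122,.085]]):
    u,v=p.round().astype(int); print(im[v-1:v+2,u-3:u+4].mean((0,1)))
E
python3 g.py .460 .3205 .11 178
```

```text
[135.66666667 128.57142857 125.95238095]
[49.42857143 47.42857143 48.        ]
t 8.625 tcp [0.5408 0.2414 0.1591] [1.7980e+02 1.0000e-01 1.7776e+02] F [-5.7  0.6 -2.9] M [ 0.18  0.73 -0.03] w 0.019 0.0 q [  43.   14.  -14.   -0.  -62. -135.]
dp [84.  75.7 49.2] roll -0.004 dist 123
```

Call:
send_rows(steps=[{"dp": [25, 30, 0], "roll": 0, "jaw": 100}, {"dp": [55, 60, 0], "roll": 0, "jaw": 100}, {"dp": [86, 75, 25], "roll": 0, "jaw": 100}, {"dp": [86, 75, 50], "roll": 0, "jaw": 100}, {"dp": [86, 75, 50], "roll": 0, "jaw": 100}])

```text
time_s: 9.25
tcp_pos: [0.4598, 0.3127, 0.1059]
eef_rot: [-179.8, -0.1, 177.7]
contact_force: [0.5, -0.7, 1.5]
gripper_width: 0.0688
gripper_force: 0.0
```

Call:
send_rows(steps=[{"dp": [0, 0, 0], "roll": 0, "jaw": 100}, {"dp": [0, 0, 0], "roll": 0, "jaw": 100}, {"dp": [0, 0, 0], "roll": 0, "jaw": 100}])

```text
time_s: 9.62
tcp_pos: [0.4612, 0.3135, 0.1082]
eef_rot: [179.9, 0.0, 177.7]
contact_force: [0.7, 0.0, 0.0]
gripper_width: 0.0874
gripper_force: 0.0
```

```bash
python3 - <<'E'
from h import *
s=cap('scene'); p=r.get_state()['tcp_pos']
print(proj(s,[p+[0,dy,dz] for dy in(-.05,.05) for dz in (-.014,.0,.022)]).round(1).tolist())
u,v=proj(s,[p])[0].astype(int); print(u,v)
cv2.imwrite('pics/f.png',cv2.resize(s['image'][v-75:v+45,u-70:u+70],None,fx=4,fy=4,interpolation=cv2.INTER_CUBIC))
E
python3 g.py .460 .3205 .02 178
```

```text
[[423.0, 190.1], [423.7, 185.3], [424.8, 177.6], [463.9, 190.4], [465.0, 185.6], [466.6, 177.8]]
444 185
t 9.675 tcp [0.461  0.3134 0.108 ] [1.7996e+02 3.0000e-02 1.7767e+02] F [-0.4 -0.  -0.2] M [-0.01 -0.01 -0.01] w 0.0877 0.0 q [  54.   14.  -22.    0.  -54. -147.]
dp [ 1.4  7.  88. ] roll -0.006 dist 88
```

View pics/f.png

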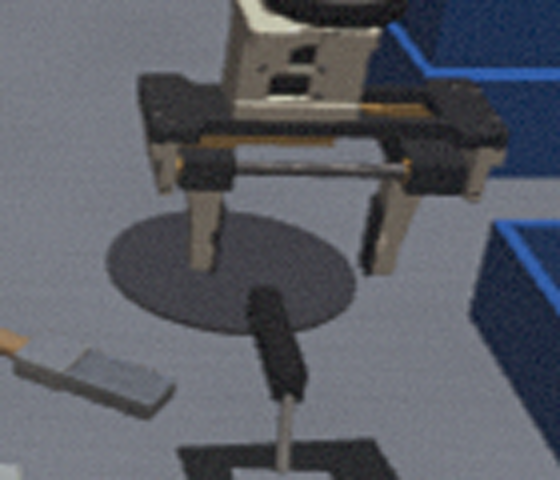

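f.png shows the open fingertips at full-image (424,177.5) and (468,178), which confirms the tips are at reported z + 22 mm. The handle lies between them. Next I'll descend and grip.

Call:
send_rows(steps=[{"dp": [0, 6, 20], "roll": 0, "jaw": 100}, {"dp": [0, 6, 50], "roll": 0, "jaw": 100}, {"dp": [0, 6, 75], "roll": 0, "jaw": 100}, {"dp": [0, 6, 88], "roll": 0, "jaw": 100}, {"dp": [0, 6, 88], "roll": 0, "jaw": 80}], newtons=60)

```text
time_s: 10.3
tcp_pos: [0.4607, 0.319, 0.019]
eef_rot: [-179.9, -0.0, 177.7]
contact_force: [0.2, 0.4, 0.3]
gripper_width: 0.082
gripper_force: 0.0
```

Call:
send_rows(steps=[{"dp": [0, 0, 0], "roll": 0, "jaw": 0}, {"dp": [0, 0, 0], "roll": 0, "jaw": 0}, {"dp": [0, 0, 0], "roll": 0, "jaw": 0}, {"dp": [0, 0, 0], "roll": 0, "jaw": 0}, {"dp": [0, 0, 0], "roll": 0, "jaw": 0}], newtons=60)

```text
time_s: 10.92
tcp_pos: [0.4609, 0.3195, 0.0196]
eef_rot: [180.0, 0.0, 177.7]
contact_force: [0.5, 0.1, 0.3]
gripper_width: 0.033
gripper_force: 0.0
```

Call:
send_rows(steps=[{"dp": [0, 0, 0], "roll": 0, "jaw": 0}, {"dp": [0, 0, 0], "roll": 0, "jaw": 0}, {"dp": [0, 0, 0], "roll": 0, "jaw": 0}], newtons=60)

```text
time_s: 11.3
tcp_pos: [0.4609, 0.3195, 0.0194]
eef_rot: [180.0, 0.0, 177.7]
contact_force: [0.9, 0.4, 0.7]
gripper_width: 0.0199
gripper_force: 59.7
```

```bash
python3 g.py
```

```text
t 11.3 tcp [0.4609 0.3195 0.0194] [180.    0.  177.7] F [0.9 0.4 0.7] M [ 0.16 -0.    0.05] w 0.0199 59.7 q [  55.   21.  -27.   -0.  -43. -147.]
```

Call:
send_rows(steps=[{"dp": [0, 0, -10], "roll": 0, "jaw": 0}, {"dp": [5, 0, -30], "roll": 0, "jaw": 0}, {"dp": [10, 0, -60], "roll": 0, "jaw": 0}, {"dp": [20, -20, -90], "roll": 0, "jaw": 0}, {"dp": [30, -60, -100], "roll": 0, "jaw": 0}])

```text
time_s: 11.92
tcp_pos: [0.429, 0.2616, 0.1217]
eef_rot: [179.9, 0.1, 177.8]
contact_force: [0.4, -0.2, -1.9]
gripper_width: 0.0196
gripper_force: 59.7
```

```bash
python3 g.py .410 -.0165 .100 175.5
python3 - <<'E'
from h import *
s=cap('scene'); p=r.get_state()['tcp_pos']
yaw=np.radians(-2.3); X=np.array([np.cos(yaw),np.sin(yaw),0]); Y=np.array([-np.sin(yaw),np.cos(yaw),0]); o=p+.092*X-[0,0,.0164]
q=[o+.055*X+.03*Y,o+.055*X-.03*Y,o-.055*X-.03*Y,o-.055*X+.03*Y]
pp=proj(s,q); print(pp.round(1).tolist()); im=s['image'].copy()
x0,y0=pp.min(0).astype(int)-25; x1,y1=pp.max(0).astype(int)+25
crop=cv2.resize(im[y0:y1,x0:x1],None,fx=4,fy=4,interpolation=cv2.INTER_CUBIC)
for a in pp: cv2.circle(crop,tuple(int(v) for v in ((a-[x0,y0]+.5)*4)),3,(0,0,255),-1)
print(crop.shape); cv2.imwrite('pics/bl.png',crop)
E
```

```text
t 11.925 tcp [0.429  0.2616 0.1217] [1.7986e+02 1.2000e-01 1.7778e+02] F [ 0.4 -0.2 -1.9] M [-0.09  0.05  0.02] w 0.0196 59.7 q [  54.    8.  -27.    0.  -54. -146.]
dp [   8.3 -278.7   21. ] roll 0.04 dist 280
[[440.5, 212.9], [413.1, 211.9], [407.9, 186.3], [432.7, 187.0]]
(304, 332, 3)
```

View pics/bl.png

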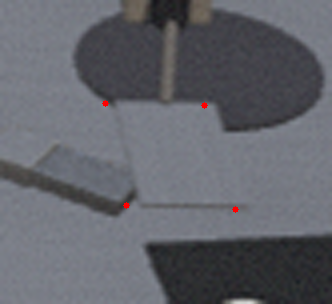

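bl.png shows the blade about 3 px (about 5 mm) towards +y of the prediction, partly because the arm was still moving; the tilt looks level. That uses up the picture allowance, so checks from here are numeric. I'll settle and measure the blade by differencing against the first image.

Call:
send_rows(steps=[{"dp": [0, 0, 0], "roll": 0, "jaw": 0}, {"dp": [0, 0, 0], "roll": 0, "jaw": 0}, {"dp": [0, 0, 0], "roll": 0, "jaw": 0}])

```text
time_s: 12.35
tcp_pos: [0.4285, 0.261, 0.1191]
eef_rot: [-180.0, -0.0, 177.7]
contact_force: [-0.0, 0.4, -0.9]
gripper_width: 0.0195
gripper_force: 59.7
```

```bash
cat > bl.py <<'E'
from h import *
import pickle
s0=pickle.load(open('scene0.pkl','rb'))['image']
p=r.get_state(); yaw=np.radians(p['eef_rot'][2]-180); p=p['tcp_pos']; s=cap('scene')
X=np.array([np.cos(yaw),np.sin(yaw),0]); Y=np.array([-np.sin(yaw),np.cos(yaw),0]); z=p[2]-.0164; o=p+.092*X; o[2]=z
c=[o+a*X+b*Y for a,b in((.055,.03),(.055,-.03),(-.055,-.03),(-.055,.03))]
pp=proj(s,c); print('pred',pp.round(1).tolist())
d=(cv2.absdiff(s['image'],s0).max(2)>14).astype(np.uint8)
hull=cv2.boundingRect((pp).astype(np.float32)); x,y,w,h=hull
m=np.zeros_like(d); m[y-1:y+h+8,x-15:x+w+15]=d[y-1:y+h+8,x-15:x+w+15]
m=cv2.morphologyEx(m,cv2.MORPH_OPEN,np.ones((3,3)))
for v in range(y-1,y+h+8,2):
    xs=np.nonzero(m[v])[0]
    if len(xs): 
        a,b=[ray(s,(k,v),z) for k in (xs[0]-.5,xs[-1]+.5)]
        q=[np.round([(g-o)@X*1000,(g-o)@Y*1000],1) for g in(a,b)]; print(v,xs[0],xs[-1],q)
E
python3 bl.py; python3 g.py .410 -.0165 .100 175.5
```

```text
pred [[442.7, 214.4], [415.2, 213.5], [409.8, 187.7], [434.6, 188.4]]
186 421 444 [array([-64.5,  -2.9]), array([-67.7,  56. ])]
188 413 445 [array([-53.9, -23.6]), array([-58.3,  56.8])]
190 416 446 [array([-44.9, -17.4]), array([-49. ,  57.5])]
192 422 446 [array([-36.5,  -4.1]), array([-39.8,  55.8])]
194 437 448 [array([-29.4,  30.4]), array([-31. ,  58.8])]
196 437 448 [array([-20.4,  28.9]), array([-22. ,  57.2])]
198 438 449 [array([-11.8,  29.8]), array([-13.4,  57.8])]
200 439 449 [array([-3.2, 30.7]), array([-4.7, 56.2])]
202 439 450 [array([ 5.3, 29.3]), array([ 3.7, 56.9])]
204 440 450 [array([13.6, 30.1]), array([12.1, 55.2])]
206 415 450 [array([ 25.2, -28.1]), array([20.4, 53.7])]
208 415 449 [array([ 33.3, -29.1]), array([28.7, 49.8])]
210 441 449 [array([37.9, 28.2]), array([36.7, 48.3])]
212 444 447 [array([45.4, 33.5]), array([44.9, 42.4])]
214 443 446 [array([53.4, 29.9]), array([52.9, 38.7])]
216 443 446 [array([61.1, 28.6]), array([60.5, 37.3])]
218 443 446 [array([68.7, 27.3]), array([68.1, 35.9])]
t 12.4 tcp [0.4285 0.261  0.119 ] [-1.7996e+02 -3.0000e-02  1.7771e+02] F [ 0.7 -0.2 -1.2] M [-0.02  0.07 -0.01] w 0.0196 59.7 q [  54.    8.  -27.   -0.  -54. -146.]
dp [   7.4 -278.    19.2] roll 0.039 dist 279
```

The static edges (left about -28 mm, right about +30 mm) fit the prediction, so the blade is centred. Next is the approach line in front of the plate.

Call:
send_rows(steps=[{"dp": [2, -50, 0], "roll": 0.02, "jaw": 0}, {"dp": [4, -105, 0], "roll": 0.04, "jaw": 0}, {"dp": [6, -165, 0], "roll": 0.04, "jaw": 0}, {"dp": [8, -225, 0], "roll": 0.04, "jaw": 0}, {"dp": [8, -277, 5], "roll": 0.04, "jaw": 0}])

```text
time_s: 13.02
tcp_pos: [0.4092, -0.0173, 0.1147]
eef_rot: [180.0, 0.0, 175.4]
contact_force: [1.6, -0.5, -1.4]
gripper_width: 0.0193
gripper_force: 59.7
```

Call:
send_rows(steps=[{"dp": [0, 0, 0], "roll": 0, "jaw": 0}, {"dp": [0, 0, 15], "roll": 0, "jaw": 0}, {"dp": [0, 0, 35], "roll": 0, "jaw": 0}, {"dp": [0, 0, 45], "roll": 0, "jaw": 0}, {"dp": [0, 0, 45], "roll": 0, "jaw": 0}])

```text
time_s: 13.65
tcp_pos: [0.4091, -0.0156, 0.0689]
eef_rot: [-179.9, -0.1, 175.4]
contact_force: [-0.6, -0.0, -1.8]
gripper_width: 0.0199
gripper_force: 59.7
```

```bash
python3 g.py .410 -.0165 .0610 175.5
```

```text
t 13.65 tcp [ 0.4091 -0.0156  0.0689] [-1.7994e+02 -9.0000e-02  1.7545e+02] F [-0.6 -0.  -1.8] M [-0.02  0.03  0.02] w 0.0199 59.7 q [  26.    3.  -42.    0.  -45. -120.]
dp [-1.  -0.8  7.9] roll -0.001 dist 8
```

Now I'll feel down to the hotplate.

Call:
send_rows(steps=[{"dp": [0, 0, 3], "roll": 0, "jaw": 0}, {"dp": [0, 0, 5], "roll": 0, "jaw": 0}, {"dp": [0, 0, 6], "roll": 0, "jaw": 0}, {"dp": [0, 0, 6], "roll": 0, "jaw": 0}])

```text
time_s: 14.15
tcp_pos: [0.4094, -0.0158, 0.0636]
eef_rot: [180.0, 0.0, 175.4]
contact_force: [0.5, 0.3, -1.2]
gripper_width: 0.0198
gripper_force: 59.7
```

Call:
send_rows(steps=[{"dp": [0, 0, 1], "roll": 0, "jaw": 0}, {"dp": [0, 0, 2], "roll": 0, "jaw": 0}, {"dp": [0, 0, 2], "roll": 0, "jaw": 0}])

```text
time_s: 14.52
tcp_pos: [0.4094, -0.0158, 0.0615]
eef_rot: [-180.0, 0.0, 175.4]
contact_force: [-0.7, 0.6, -1.1]
gripper_width: 0.0196
gripper_force: 59.7
```

```bash
python3 g.py
```

```text
t 14.525 tcp [ 0.4094 -0.0158  0.0615] [-180.      0.    175.41] F [-0.7  0.6 -1.1] M [-0.05  0.06 -0.05] w 0.0196 59.7 q [  26.    4.  -42.    0.  -44. -120.]
```

Call:
send_rows(steps=[{"dp": [0, 0, 1], "roll": 0, "jaw": 0}, {"dp": [0, 0, 1], "roll": 0, "jaw": 0}])

```text
time_s: 14.78
tcp_pos: [0.4092, -0.0158, 0.0612]
eef_rot: [-180.0, -0.0, 175.4]
contact_force: [-6.2, 2.8, 12.6]
gripper_width: 0.0193
gripper_force: 59.7
```

Call:
send_rows(steps=[{"dp": [0, 0, 1], "roll": 0, "jaw": 0}, {"dp": [0, 0, 1], "roll": 0, "jaw": 0}])

```text
time_s: 15.02
tcp_pos: [0.409, -0.0158, 0.0608]
eef_rot: [-180.0, -0.0, 175.5]
contact_force: [-13.0, 3.2, 22.7]
gripper_width: 0.0196
gripper_force: 59.9
```

```bash
python3 g.py
```

```text
t 15.025 tcp [ 0.409  -0.0158  0.0608] [-1.8000e+02 -1.0000e-02  1.7545e+02] F [-13.    3.2  22.7] M [1.44 3.98 0.2 ] w 0.0196 59.9 q [  26.    4.  -42.    0.  -44. -120.]
```

Call:
send_rows(steps=[{"dp": [0, 0, -1], "roll": 0, "jaw": 0}, {"dp": [-12, 0, -1], "roll": 0, "jaw": 0}, {"dp": [-25, 0, -1], "roll": 0, "jaw": 0}, {"dp": [-37, 0, -1], "roll": 0, "jaw": 0}, {"dp": [-50, 0, -1], "roll": 0, "jaw": 0}])

```text
time_s: 15.65
tcp_pos: [0.456, -0.021, 0.0613]
eef_rot: [-179.9, -0.3, 175.4]
contact_force: [-17.7, 1.1, 25.4]
gripper_width: 0.0193
gripper_force: 59.9
```

```bash
python3 g.py .5464 -.0279 .0610 175.5
```

```text
t 15.65 tcp [ 0.456  -0.021   0.0613] [-179.89   -0.3   175.39] F [-17.7   1.1  25.4] M [0.74 5.89 0.07] w 0.0193 59.9 q [  22.    9.  -37.   -0.  -45. -117.]
dp [-90.6   0.3  -0.1] roll -0.002 dist 91
```

Call:
send_rows(steps=[{"dp": [-10, 0, -1], "roll": 0, "jaw": 0}, {"dp": [-20, 0, -1], "roll": 0, "jaw": 0}, {"dp": [-30, 0, -1], "roll": 0, "jaw": 0}, {"dp": [-40, 0, -1], "roll": 0, "jaw": 0}, {"dp": [-50, 0, -1], "roll": 0, "jaw": 0}])

```text
time_s: 16.27
tcp_pos: [0.5076, -0.0243, 0.0614]
eef_rot: [-179.9, -0.2, 175.4]
contact_force: [-11.2, 0.8, 12.7]
gripper_width: 0.0196
gripper_force: 59.9
```

```bash
python3 g.py .5464 -.0279 .0610 175.5
python3 - <<'E'
from h import *
s=cap('scene'); o=np.array([.6042,-.0204,.045]); y=np.radians(-4.55)
# plate: dark blob near hotplate in scene
V=cv2.cvtColor(s['image'],cv2.COLOR_BGR2HSV)[...,2]; m=np.zeros_like(V); m[222:285,255:345]=(V[222:285,255:345]<90)*255
cs,_=cv2.findContours(m,cv2.RETR_EXTERNAL,cv2.CHAIN_APPROX_NONE); c=max(cs,key=cv2.contourArea)
P=np.array([ray(s,p[0],.055)[:2] for p in c],np.float32); print(cv2.fitEllipse(P), P.min(0),P.max(0))
E
```

```text
t 16.275 tcp [ 0.5076 -0.0243  0.0614] [-179.94   -0.19  175.39] F [-11.2   0.8  12.7] M [0.57 3.82 0.05] w 0.0196 59.9 q [  19.   13.  -31.   -0.  -47. -114.]
dp [-38.9  -0.4   0.3] roll -0.002 dist 39
((0.6537685394287109, -0.03779365122318268), (0.12433882802724838, 0.1422848254442215), 173.07151794433594) [ 0.58981526 -0.10696709] [0.7134863  0.02959641]
```

Call:
send_rows(steps=[{"dp": [-8, 0, 0], "roll": 0, "jaw": 0}, {"dp": [-16, 0, 0], "roll": 0, "jaw": 0}, {"dp": [-24, 0, 0], "roll": 0, "jaw": 0}, {"dp": [-32, 0, 0], "roll": 0, "jaw": 0}, {"dp": [-39, 0, 0], "roll": 0, "jaw": 0}])

```text
time_s: 16.95
tcp_pos: [0.5449, -0.0278, 0.0614]
eef_rot: [-179.9, -0.3, 175.4]
contact_force: [-13.8, 0.0, 14.2]
gripper_width: 0.0195
gripper_force: 59.9
```

```bash
cat > pl.py <<'E'
from h import *
import sys
z=float(sys.argv[1]); x0,y0,x1,y1=map(int,sys.argv[2:6]); n=sys.argv[6]
s=cap(n); V=cv2.cvtColor(s['image'],cv2.COLOR_BGR2HSV)[...,2]; m=np.zeros_like(V); m[y0:y1,x0:x1]=(V[y0:y1,x0:x1]<90)*255
m=cv2.morphologyEx(m,cv2.MORPH_OPEN,np.ones((5,5)))
cs,_=cv2.findContours(m,cv2.RETR_EXTERNAL,cv2.CHAIN_APPROX_NONE); c=max(cs,key=cv2.contourArea)
P=np.array([ray(s,p[0],z)[:2] for p in c],np.float32); (a,b),(w,h),_=cv2.fitEllipse(P); print('plate',np.round([a,b,w,h],4), P.min(0),P.max(0),cv2.boundingRect(c))
E
python3 pl.py .057 255 222 345 285 scene; python3 g.py .5464 -.0279 .0610 175.5
```

```text
plate [ 0.6544 -0.0417  0.1265  0.142 ] [ 0.58874124 -0.11074405] [0.7133674 0.0254395] (262, 232, 64, 39)
t 17.0 tcp [ 0.5465 -0.0277  0.0614] [-179.92   -0.23  175.39] F [-8.  -0.8  7.5] M [-0.24  3.13 -0.04] w 0.0196 59.9 q [  18.   16.  -26.   -0.  -48. -112.]
dp [ 0.  -0.3  0.4] roll -0.002 dist 1
```

The plate is against the upstand with its centre at about turner x = +21 mm. Time to lift.

Call:
send_rows(steps=[{"dp": [0, 0, -2], "roll": 0, "jaw": 0}, {"dp": [1, 0, -6], "roll": 0, "jaw": 0}, {"dp": [2, 0, -12], "roll": 0, "jaw": 0}, {"dp": [3, 0, -20], "roll": 0, "jaw": 0}, {"dp": [3, 0, -28], "roll": 0, "jaw": 0}])

```text
time_s: 17.62
tcp_pos: [0.545, -0.0266, 0.0902]
eef_rot: [180.0, 0.0, 175.4]
contact_force: [-0.3, 0.9, -3.7]
gripper_width: 0.0196
gripper_force: 59.9
```

Call:
send_rows(steps=[{"dp": [0, 0, -8], "roll": 0, "jaw": 0}, {"dp": [0, 0, -16], "roll": 0, "jaw": 0}, {"dp": [0, 0, -24], "roll": 0, "jaw": 0}, {"dp": [0, 0, -28], "roll": 0, "jaw": 0}, {"dp": [0, 0, -28], "roll": 0, "jaw": 0}])

```text
time_s: 18.25
tcp_pos: [0.545, -0.0267, 0.1178]
eef_rot: [180.0, 0.0, 175.4]
contact_force: [-0.1, 1.0, -4.2]
gripper_width: 0.0197
gripper_force: 59.9
```

```bash
python3 pl.py .112 230 190 355 285 scene; python3 g.py .430 -.3205 .118 184
```

```text
plate [ 0.6603 -0.0416  0.1362  0.1394] [ 0.5902913  -0.11013073] [0.7305802  0.02600971] (260, 213, 66, 43)
t 18.3 tcp [ 0.5448 -0.0267  0.1174] [179.99  -0.   175.4 ] F [-0.3 -0.3 -3.8] M [ 0.02  0.34 -0.04] w 0.0197 59.9 q [  18.   13.  -22.   -0.  -55. -112.]
dp [  90.9 -302.1   -0.6] roll -0.15 dist 315
```

The plate is level on the turner, 24 mm ahead and 6 mm to the right. I'll carry it to the trivet with gentle ramps.

Call:
send_rows(steps=[{"dp": [2, -8, 0], "roll": 0, "jaw": 0}, {"dp": [6, -22, 0], "roll": -0.02, "jaw": 0}, {"dp": [13, -45, 0], "roll": -0.04, "jaw": 0}, {"dp": [22, -73, 0], "roll": -0.06, "jaw": 0}, {"dp": [30, -102, 0], "roll": -0.08, "jaw": 0}])

```text
time_s: 18.92
tcp_pos: [0.5059, -0.1271, 0.1172]
eef_rot: [-180.0, -0.0, -180.0]
contact_force: [0.8, -0.4, -3.1]
gripper_width: 0.0196
gripper_force: 59.9
```

Call:
send_rows(steps=[{"dp": [6, -30, 0], "roll": -0.02, "jaw": 0}, {"dp": [12, -60, 0], "roll": -0.04, "jaw": 0}, {"dp": [18, -90, 0], "roll": -0.06, "jaw": 0}, {"dp": [23, -116, 0], "roll": -0.07, "jaw": 0}, {"dp": [27, -138, 0], "roll": -0.07, "jaw": 0}])

```text
time_s: 19.55
tcp_pos: [0.4788, -0.2653, 0.1171]
eef_rot: [180.0, -0.0, -176.0]
contact_force: [0.5, -0.1, -4.0]
gripper_width: 0.019
gripper_force: 59.9
```

```bash
python3 g.py .4485 -.3167 .118 184
python3 - <<'E'
from h import *
s=cap('scene'); hsv=cv2.cvtColor(s['image'],cv2.COLOR_BGR2HSV)
import pickle
c=pickle.load(open('scene0.pkl','rb')); h=cv2.cvtColor(c['image'],cv2.COLOR_BGR2HSV); m=np.zeros(h.shape[:2],np.uint8); m[200:270,150:230]=((h[200:270,150:230,1]>90)&(h[200:270,150:230,0]<25))*255
cs,_=cv2.findContours(m,cv2.RETR_EXTERNAL,cv2.CHAIN_APPROX_NONE); k=max(cs,key=cv2.contourArea)[:,0]
print(cv2.boundingRect(k))
T=np.array([.5546,-.3112]); y=np.radians(4.03); R=np.array([[np.cos(y),-np.sin(y)],[np.sin(y),np.cos(y)]])
w=lambda a,b,z:[*(T+R@[a,b]),z]
print(proj(c,[w(a,b,z) for a in(-.075,.075) for b in(-.052,.052) for z in(0,.026)]).round(1).tolist())
for f in(lambda p:p[0]+p[1],lambda p:p[0]-p[1],lambda p:-p[0]+p[1],lambda p:-p[0]-p[1]): print(k[np.argmin([f(p) for p in k])])
E
python3 pl.py .113 120 130 290 270 scene
```

```text
t 19.55 tcp [ 0.4788 -0.2653  0.1171] [ 1.8000e+02 -5.0000e-02 -1.7603e+02] F [ 0.5 -0.1 -4. ] M [-0.05  0.29  0.01] w 0.019 59.9 q [ -8.  13. -22.   0. -55. -78.]
dp [ 33.8 -49.2  -0.9] roll -0.0 dist 60
(160, 214, 57, 47)
[[179.8, 222.5], [177.7, 214.6], [218.8, 221.3], [217.3, 213.4], [162.4, 261.0], [159.7, 252.5], [206.7, 259.6], [204.8, 251.2]]
[178 215]
[162 260]
[215 214]
[204 259]
plate [ 0.597  -0.2662  0.1373  0.1404] [ 0.5259332  -0.33540106] [ 0.66582674 -0.19673999] (165, 196, 63, 37)
```

Call:
send_rows(steps=[{"dp": [6, -8, 0], "roll": 0, "jaw": 0}, {"dp": [16, -22, 0], "roll": 0, "jaw": 0}, {"dp": [27, -37, 0], "roll": 0, "jaw": 0}, {"dp": [34.5, -47, 0], "roll": 0, "jaw": 0}, {"dp": [34.5, -47, 0], "roll": 0, "jaw": 0}])

```text
time_s: 20.27
tcp_pos: [0.4479, -0.3141, 0.1175]
eef_rot: [180.0, -0.0, -176.1]
contact_force: [1.2, -0.2, -3.1]
gripper_width: 0.0198
gripper_force: 59.9
```

Call:
send_rows(steps=[{"dp": [0, 0, 0], "roll": 0, "jaw": 0}, {"dp": [0, 0, 8], "roll": 0, "jaw": 0}, {"dp": [0, 0, 24], "roll": 0, "jaw": 0}, {"dp": [0, 0, 40], "roll": 0, "jaw": 0}, {"dp": [0, 0, 50], "roll": 0, "jaw": 0}])

```text
time_s: 20.9
tcp_pos: [0.4479, -0.3129, 0.0656]
eef_rot: [179.9, -0.1, -176.0]
contact_force: [0.3, 1.0, -3.6]
gripper_width: 0.0197
gripper_force: 59.9
```

Call:
send_rows(steps=[{"dp": [0, 0, 4], "roll": 0, "jaw": 0}, {"dp": [0, 0, 8], "roll": 0, "jaw": 0}, {"dp": [0, 0, 10], "roll": 0, "jaw": 0}, {"dp": [0, 0, 10], "roll": 0, "jaw": 0}])

```text
time_s: 21.4
tcp_pos: [0.4488, -0.3133, 0.0576]
eef_rot: [-180.0, 0.0, -176.0]
contact_force: [-0.8, -0.6, -3.2]
gripper_width: 0.0195
gripper_force: 59.9
```

```bash
python3 g.py .4476 -.3147 .0404 184; python3 pl.py .053 120 180 255 290 scene
```

```text
t 21.4 tcp [ 0.4488 -0.3133  0.0576] [-1.7999e+02  2.0000e-02 -1.7600e+02] F [-0.8 -0.6 -3.2] M [-0.06  0.37 -0.03] w 0.0195 59.9 q [-14.  17. -26.   0. -47. -72.]
dp [ 1.2 -1.3 17.2] roll -0.0 dist 17
plate [ 0.5659 -0.3111  0.1387  0.142 ] [ 0.4953242  -0.38260868] [ 0.6377409  -0.23814784] (157, 209, 60, 37)
```

Call:
send_rows(steps=[{"dp": [0, -1, 4], "roll": 0, "jaw": 0}, {"dp": [0, -1, 8], "roll": 0, "jaw": 0}, {"dp": [0, -1, 12], "roll": 0, "jaw": 0}, {"dp": [0, -1, 14], "roll": 0, "jaw": 0}, {"dp": [0, -1, 15], "roll": 0, "jaw": 0}])

```text
time_s: 22.08
tcp_pos: [0.4487, -0.3142, 0.0422]
eef_rot: [180.0, -0.0, -176.0]
contact_force: [-0.5, -0.4, -4.9]
gripper_width: 0.0196
gripper_force: 59.9
```

Call:
send_rows(steps=[{"dp": [0, 0, 1], "roll": 0, "jaw": 0}, {"dp": [0, 0, 2], "roll": 0, "jaw": 0}, {"dp": [0, 0, 3], "roll": 0, "jaw": 0}, {"dp": [0, 0, 4], "roll": 0, "jaw": 0}, {"dp": [0, 0, 5], "roll": 0, "jaw": 0}])

```text
time_s: 22.7
tcp_pos: [0.449, -0.3143, 0.0376]
eef_rot: [-180.0, 0.0, -176.0]
contact_force: [0.4, 0.5, -0.9]
gripper_width: 0.0199
gripper_force: 59.9
```

```bash
python3 g.py; python3 pl.py .036 120 180 255 290 scene
```

```text
t 22.7 tcp [ 0.449  -0.3143  0.0376] [-1.7999e+02  3.0000e-02 -1.7600e+02] F [ 0.4  0.5 -0.9] M [-0.01  0.1  -0.01] w 0.0199 59.9 q [-15.  18. -27.   0. -45. -71.]
plate [ 0.5662 -0.313   0.1374  0.1404] [ 0.4977924  -0.38356987] [ 0.6351034 -0.2443653] (158, 215, 59, 36)
```

The plate has transferred (force back to -0.9 N). I'll lower the blade 8 mm and withdraw straight back.

Call:
send_rows(steps=[{"dp": [0, 0, 3], "roll": 0, "jaw": 0}, {"dp": [0, 0, 6], "roll": 0, "jaw": 0}, {"dp": [0, 0, 8], "roll": 0, "jaw": 0}, {"dp": [5, 0, 8], "roll": 0, "jaw": 0}, {"dp": [15, 0, 8], "roll": 0, "jaw": 0}])

```text
time_s: 23.38
tcp_pos: [0.4334, -0.3153, 0.0294]
eef_rot: [180.0, -0.0, -176.0]
contact_force: [0.2, 0.0, -1.4]
gripper_width: 0.0198
gripper_force: 59.9
```

Call:
send_rows(steps=[{"dp": [15, 0, 0], "roll": 0, "jaw": 0}, {"dp": [35, 0, 0], "roll": 0, "jaw": 0}, {"dp": [60, 0, 0], "roll": 0, "jaw": 0}, {"dp": [90, 0, 0], "roll": 0, "jaw": 0}, {"dp": [115, 0, 0], "roll": 0, "jaw": 0}])

```text
time_s: 24.0
tcp_pos: [0.3168, -0.3232, 0.0296]
eef_rot: [180.0, -0.0, -176.0]
contact_force: [0.2, -0.3, -0.8]
gripper_width: 0.0193
gripper_force: 59.9
```

```bash
python3 g.py; python3 pl.py .036 120 180 255 290 scene
```

```text
t 24.0 tcp [ 0.3168 -0.3232  0.0296] [ 179.99   -0.   -176.02] F [ 0.2 -0.3 -0.8] M [-0.08  0.1  -0.02] w 0.0193 59.9 q [-21.  11. -39.  -0. -40. -66.]
plate [ 0.5659 -0.313   0.1382  0.1411] [ 0.493611   -0.38356987] [ 0.6353991 -0.2443653] (158, 214, 59, 37)
```

Call:
send_rows(steps=[{"dp": [0, 0, -25], "roll": 0, "jaw": 0}, {"dp": [0, 0, -75], "roll": 0, "jaw": 0}, {"dp": [-20, 20, -105], "roll": 0.03, "jaw": 0}, {"dp": [-50, 60, -115], "roll": 0.07, "jaw": 0}, {"dp": [-80, 110, -115], "roll": 0.11, "jaw": 0}])

```text
time_s: 24.68
tcp_pos: [0.3919, -0.2075, 0.1457]
eef_rot: [-180.0, 0.2, 177.5]
contact_force: [1.9, -0.3, -1.9]
gripper_width: 0.0192
gripper_force: 59.9
```

Call:
send_rows(steps=[{"dp": [-15, 55, 0], "roll": 0, "jaw": 0}, {"dp": [-25, 112, 0], "roll": 0, "jaw": 0}, {"dp": [-30, 170, 0], "roll": 0, "jaw": 0}, {"dp": [-35, 230, 0], "roll": 0, "jaw": 0}, {"dp": [-40, 290, 0], "roll": 0, "jaw": 0}])

```text
time_s: 25.3
tcp_pos: [0.4423, 0.0816, 0.1448]
eef_rot: [180.0, 0.0, 177.7]
contact_force: [1.1, 0.1, -1.6]
gripper_width: 0.0198
gripper_force: 59.9
```

```bash
python3 g.py .466 .326 .045 177.7;  python3 pl.py .036 120 180 255 290 scene
```

```text
t 25.3 tcp [0.4423 0.0816 0.1448] [1.7996e+02 5.0000e-02 1.7770e+02] F [ 1.1  0.1 -1.6] M [-0.1 -0.2  0. ] w 0.0198 59.9 q [  36.    2.  -31.   -0.  -57. -128.]
dp [-13.8 245.1 100. ] roll -0.0 dist 265
plate [ 0.5664 -0.313   0.1383  0.1406] [ 0.4977924  -0.38325524] [ 0.6353991 -0.2443653] (158, 215, 59, 36)
```

Call:
send_rows(steps=[{"dp": [-4, 55, 0], "roll": 0, "jaw": 0}, {"dp": [-8, 112, 0], "roll": 0, "jaw": 0}, {"dp": [-12, 170, 0], "roll": 0, "jaw": 0}, {"dp": [-14, 220, 0], "roll": 0, "jaw": 0}, {"dp": [-14, 245, 20], "roll": 0, "jaw": 0}])

```text
time_s: 25.98
tcp_pos: [0.4675, 0.3271, 0.1254]
eef_rot: [179.9, 0.1, 177.8]
contact_force: [0.7, -0.1, -2.1]
gripper_width: 0.0196
gripper_force: 59.9
```

Call:
send_rows(steps=[{"dp": [0, 0, 30], "roll": 0, "jaw": 0}, {"dp": [0, 0, 65], "roll": 0, "jaw": 0}, {"dp": [0, 0, 90], "roll": 0, "jaw": 0}, {"dp": [0, 0, 98], "roll": 0, "jaw": 0}, {"dp": [0, 0, 98], "roll": 0, "jaw": 0}])

```text
time_s: 26.6
tcp_pos: [0.4667, 0.324, 0.0266]
eef_rot: [-180.0, -0.0, 177.7]
contact_force: [-0.5, 0.2, -1.6]
gripper_width: 0.0195
gripper_force: 59.9
```

```bash
python3 g.py .466 .326 .0194 177.7
```

```text
t 26.6 tcp [0.4667 0.324  0.0266] [-1.7998e+02 -1.0000e-02  1.7769e+02] F [-0.5  0.2 -1.6] M [-0.07  0.07  0.06] w 0.0195 59.9 q [  55.   21.  -25.    0.  -44. -147.]
dp [0.8 2.  7.2] roll -0.0 dist 7
```

Call:
send_rows(steps=[{"dp": [0, 0, 3], "roll": 0, "jaw": 0}, {"dp": [0, 0, 5], "roll": 0, "jaw": 0}, {"dp": [0, 0, 7], "roll": 0, "jaw": 0}, {"dp": [0, 0, 7], "roll": 0, "jaw": 0}, {"dp": [0, 0, 7], "roll": 0, "jaw": 0}])

```text
time_s: 27.22
tcp_pos: [0.4666, 0.3244, 0.0196]
eef_rot: [180.0, 0.0, 177.7]
contact_force: [-0.2, -0.3, -1.6]
gripper_width: 0.0197
gripper_force: 59.9
```

```bash
python3 g.py .466 .326 .0194 177.7
```

```text
t 27.225 tcp [0.4666 0.3244 0.0196] [180.    0.  177.7] F [-0.2 -0.3 -1.6] M [ 0.01  0.08 -0.01] w 0.0197 59.9 q [  55.   21.  -26.    0.  -43. -147.]
dp [0.7 1.5 0.2] roll 0.0 dist 2
```

Another 1 mm should make contact. Then I'll release slowly, rise and retreat.

Call:
send_rows(steps=[{"dp": [0, 0, 0.5], "roll": 0, "jaw": 0}, {"dp": [0, 0, 0.7], "roll": 0, "jaw": 0}, {"dp": [0, 0, 0.7], "roll": 0, "jaw": 0}])

```text
time_s: 27.6
tcp_pos: [0.4666, 0.3245, 0.0194]
eef_rot: [180.0, 0.0, 177.7]
contact_force: [-3.0, -1.0, 6.1]
gripper_width: 0.0193
gripper_force: 59.9
```

Call:
send_rows(steps=[{"dp": [0, 0, 0], "roll": 0, "jaw": 40}, {"dp": [0, 0, 0], "roll": 0, "jaw": 80}, {"dp": [0, 0, 0], "roll": 0, "jaw": 100}, {"dp": [0, 0, 0], "roll": 0, "jaw": 100}, {"dp": [0, 0, 0], "roll": 0, "jaw": 100}])

```text
time_s: 28.22
tcp_pos: [0.4666, 0.3244, 0.0187]
eef_rot: [-180.0, -0.0, 177.7]
contact_force: [-0.1, 0.1, 0.1]
gripper_width: 0.064
gripper_force: 0.0
```

Call:
send_rows(steps=[{"dp": [0, 0, 0], "roll": 0, "jaw": 100}, {"dp": [0, 0, -20], "roll": 0, "jaw": 100}, {"dp": [0, 0, -60], "roll": 0, "jaw": 100}, {"dp": [0, 0, -110], "roll": 0, "jaw": 100}, {"dp": [0, 0, -130], "roll": 0, "jaw": 100}])

```text
time_s: 28.85
tcp_pos: [0.4677, 0.3254, 0.1521]
eef_rot: [179.8, 0.2, 177.7]
contact_force: [-0.3, 0.1, -0.6]
gripper_width: 0.0877
gripper_force: 0.0
```

Call:
send_rows(steps=[{"dp": [0, -50, 0], "roll": 0, "jaw": 100}, {"dp": [0, -110, 0], "roll": 0, "jaw": 100}, {"dp": [0, -170, 0], "roll": 0, "jaw": 100}, {"dp": [0, -230, -10], "roll": 0, "jaw": 100}, {"dp": [0, -280, -10], "roll": 0, "jaw": 100}])

```text
time_s: 29.48
tcp_pos: [0.4553, 0.0428, 0.1597]
eef_rot: [180.0, 0.1, 177.7]
contact_force: [0.5, -0.4, -0.0]
gripper_width: 0.0877
gripper_force: 0.0
```

```bash
python3 g.py; python3 pl.py .036 120 180 255 290 scene
python3 - <<'E'
from h import *
import pickle
c=cap('scene'); im=c['image']
for p in proj(c,[[.592,.1163,.085],[.639,.1122,.085]]):
    u,v=p.round().astype(int); print('toggle on/off px',im[v-1:v+2,u-3:u+4].mean((0,1)).round())
t=cap('top'); V=t['image'].max(2); m=np.zeros_like(V); m[155:212,170:214]=(V[155:212,170:214]>75)*255
cs,_=cv2.findContours(m,cv2.RETR_EXTERNAL,cv2.CHAIN_APPROX_NONE)
for k in cs:
    if cv2.contourArea(k)<60: continue
    P=np.array([ray(t,p[0],.005)[:2] for p in k],np.float32); print('top blob',cv2.minAreaRect(P))
P=proj(c,[[.5585,.3205,.005]])[0]; print('blade centre px in scene',P, im[int(P[1]),int(P[0])])
h=cv2.cvtColor(im,cv2.COLOR_BGR2HSV)[...,2]; m=np.zeros_like(h); m[222:275,425:480]=(h[222:275,425:480]>75)*255
cs,_=cv2.findContours(m,cv2.RETR_EXTERNAL,cv2.CHAIN_APPROX_NONE)
for k in cs:
    if cv2.contourArea(k)>60: print('scene',[ray(c,p,.005)[:2].round(3).tolist() for p in cv2.boxPoints(cv2.minAreaRect(k))])
# bystander moves
s0=pickle.load(open('scene0.pkl','rb'))['image']; d=cv2.absdiff(s0,im).max(2)>40
for n,(x,y,w,hh) in dict(det=(415,235,40,82),cup=(155,262,62,60),sponge=(235,175,40,28),brush=(348,180,72,36)).items(): print(n,d[y:y+hh,x:x+w].sum())
E
```

```text
t 29.475 tcp [0.4553 0.0428 0.1597] [1.7995e+02 1.0000e-01 1.7770e+02] F [ 0.5 -0.4 -0. ] M [ 0.02 -0.16  0.05] w 0.0877 0.0 q [  30.    2.  -29.    0.  -59. -122.]
plate [ 0.5664 -0.3131  0.1386  0.1407] [ 0.4977924  -0.38419357] [ 0.6353991 -0.2443653] (158, 215, 59, 36)
toggle on/off px [130. 123. 121.]
toggle on/off px [48. 48. 47.]
top blob ((0.5583648085594177, 0.3209817707538605), (0.06263717263936996, 0.11389127373695374), 88.22447204589844)
blade centre px in scene [449.79221895 243.33410602] [193 196 194]
scene [[0.664, 0.243], [0.544, 0.265], [0.542, 0.334], [0.662, 0.305]]
scene [[0.472, 0.389], [0.471, 0.414], [0.54, 0.394], [0.541, 0.37]]
scene [[0.499, 0.281], [0.459, 0.354], [0.611, 0.35], [0.643, 0.286]]
det 18
cup 0
sponge 0
brush 0
```

The checks agree: the toggle is off, the plate is on the trivet, the blade lies at (0.558, 0.321) on the mat, and the bystanders are unmoved.

```bash
python3 -c "
from plant import r
print(r.close_job())"
```

```text
the job is handed in; nothing more can be done
None
```

I handed the job in at about 29.5 s; no verdict came back, but my last camera checks showed the toggle off, the plate on the trivet, the turner back on its mat and the bystanders unmoved; one thing to know is that a wrist-force reading near 60 N came up when the fingertips pressed the toggle against its stop.

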